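# Peel the clinging cover off a tray of gauge pins

### The arm

A 6-joint arm with a two-finger parallel gripper is mounted at the origin on the work surface. World frame = base frame: x ahead of the robot, y to its left, z up, the work surface at z = 0. Lengths are in mm, angles in rad, forces in N, time in s.
With the tool pointing down it reaches from about 350 to 775 mm from the base axis. Payload 7.3 kg.
Tool frame: the origin (TCP) lies at the very end of the fingers, on their centre line; the grasp point (between the pads) lies bot.grasp_offset behind it (bot.grasp_offset is the distance from the TCP to the grasp point, in mm); z points along the fingers, y is the line along which they close (so a half turn about z gives the same grasp; the last joint's range is limited). The gripper opens to 92 mm and grips with 3 to 60 N. Pads are 19 mm wide; open, the fingers measure 130 mm over their backs; the gripper's body (75 mm by 190 mm) begins 47 mm behind the grasp point.
Start: joints at [1.159, 0.342, 1.524, -0, 1.275, -0.146], TCP at [137.892, 506.587, 226.741] pointing down, gripper open.
Joint ranges: [-2.53, 2.53], [-0.77, 2.02], [0.04, 2.7], [-1, 4.14], [0.28, 2.66], [-3.11, 3.11]. Speed limits (rad/s): [2.57, 2.57, 3.14, 3.14, 3.14, 3.14].

### API

Orientations are given as [roll, pitch, yaw] about the fixed x, y, z axes, in that order (R = Rz(yaw) Ry(pitch) Rx(roll)).
In Python, from plant import bot gives the robot as it stands. The module is installed in compiled form; this text tells all that it offers.
- The arm moves only by the shell command python3 -m handwheel 'ROWS'. ROWS is JSON, a list of rows, each an object of numbers: "claw": the finger opening in mm, from 0 to 91.8; "dx", "dy", "dz": the shift along the tool's x, y, z in mm; "rx", "ry", "rz": the turn, a rotation vector about the tool's x, y, z in rad. A call has 1 to 10 rows; each row shifts and turns the commanded pose from where the row before left it, along the tool's axes as they then stand; what a row does not reach is not made up. A row lasts 1/10 s, in which the tool goes at most 50 mm and 8.59 degrees, less where a joint would pass 70% of its speed; a pose out of reach is approached as far as the arm can. A call is refused whole if a number of a shift passes 50 or a number of a turn 0.15, either way. A call with a gripper value outside its range is refused whole. The fingers move at their own pace and stop on an object; the grip force is fixed at half the most. Time passes only in rows, so rows that do not move let the fingers close. It gives the time, the measured TCP pose, the force and the opening at its end, in the units of the state.
- bot.get_obs(): the state, without advancing time (a new reading comes with each control period).
- bot.capture(name): name is "side" or "top"; returns a dict with "frame" (400x640x3 uint8, red, green, blue), "camera_matrix" (3x3 intrinsics, pixels), "view" (4x4, takes a point from world to camera coordinates). Camera axes: x right, y down, z forward; pixel columns grow to the right and rows downward; lengths in mm; the calibration is good to about 2 mm. A picture is of the moment at which its call begins. There is no depth.
- bot.close_job(): hands the job in, once; it reports no verdict.
The state is a dict: "time": time; "joint_positions": joint angles; "dq": joint speeds; "tau": joint torques, N m; "tool_pos": TCP position; "tcp_rot": TCP orientation; "contact_force": force on the tool from outside, world axes, zero at the start; "moment": the same for the moment, N m; "grip_width": finger opening in mm.
Only numpy, scipy, OpenCV 4.12 (cv2) and the standard library are available. Lean on these libraries where they do the work, as an engineer would, in place of code of your own. Each camera call takes 0.05 s, during which the arm holds its last target. There are 200 camera calls.

### The job

Lay the steel hold-down bar gently across the two slotted posts of the tray nest, down in both slots, and let go of it, so that it keeps the tray of gauge pins down. Then take the clear cover by its orange corner tab and peel it off the tray, lifting that corner first while the opposite corner is still down; the tray and its pins stay down in the nest and the bar stays in its slots. Bring the cover over the middle of the dark mat and finish still holding it there, level and right way up, some 10 to 20 cm above the bench, for the inspector to see whether a pin clings to it; leave the other things on the bench alone.

Things in the scene. Friction and masses are not known exactly. Their poses are not given: they have to be found in the camera images.
- nest: Fixed aluminium tray nest: base plate 170 x 150 mm, 8 mm thick, with low rails round the tray and two slotted dark steel posts for the bar. Origin on the bench under the middle of the tray's pocketed part; z up. The plate reaches from x = -107 to 63 mm and y = -75 to 75 mm. The posts stand at the -x end.
- slot_left (a point): Middle of the slot floor of the post at the nest's +y side (x = -83, y = 64, z = 19.5 mm in its frame). Each post is 16 mm long in y; its slot runs along y, is open at the top and 22 mm wide between upright sides up to 30 mm above the bench, then flares to a mouth 37 mm above the bench.
- slot_right (a point): The same for the post at the nest's -y side (x = -83, y = -64, z = 19.5 mm).
- bar_seat (a point): Where the middle of the bar's underside comes to lie, midway between the two slot floors (x = -83, y = 0, z = 19.5 mm of the nest); its axes are the nest's and the laid bar runs along y, 1.5 mm above the tray's end flange.
- bar: Loose steel hold-down bar, 18 mm wide (its x), 160 mm long (its y), 14 mm high, about 0.45 kg, the same both ways round. Origin at the middle of its underside, z up. A red grip block 12 mm thick (x), 50 mm long (y) and 25 mm high stands on its middle, from z = 14 to 39 mm. It starts on the bench.
- tray: Loose black formed tray in the nest, about 0.19 kg. Origin under the middle of its pocketed part, 110 mm (x) by 90 mm (y) and 20 mm high, 4 pockets; at its -x end a flange 90 mm wide reaches to x = -98 mm, top at z = 10 mm, and the bar crosses it. At the start its frame is the nest's, 8 mm higher. Without the bar it comes up with the cover.
- cover: Loose clear stiff cover, about 0.07 kg, on the tray's rim. Plate 118 (x) by 98 (y) by 3 mm; a skirt reaches 7 mm lower, 2 mm outside the tray's walls. Origin: middle of the plate's underside (z = 20 mm of the tray); axes as the tray's. It clings: four springy nibs in the tray's side walls, at x = +-40 mm, grip the skirt by friction, about 3 N each. Each lets go once its spot has risen 4 mm.
- cover_tab (a point): Top middle of the orange corner tab, at x = -42, y = 32, z = 31 mm of the cover; same axes as the cover. An upright block, z = 3 to 31 mm, 10 mm thick along the diagonal from this corner (-x, +y) to the far one (+x, -y), 24 mm wide across it. Pinched from above on its broad faces, along the diagonal, it holds the cover stiffly against sagging.
- cover_tab_corner (a point): The cover's corner outside the tab, at x = -55, y = 45, z = 0 mm in the cover's frame: it is lifted first.
- cover_far_corner (a point): The cover's corner diagonally across from the tab, at x = 55, y = -45, z = 0 mm in the cover's frame: still down when the tab corner comes up. Tilting the cover up 0.28 rad about this corner frees it from all four nibs; a straight pull drags the tray along.
- mat: Fixed dark rubber mat, 170 x 150 mm, 3 mm thick, flat on the bench. Origin at its middle, on the bench.
- pin0: Blue gauge pin, 10 mm across and 50 mm long (its y), lying in a pocket of the tray under the cover. Stays in the tray.
- pin1: Another such pin in another pocket.
- pin2: Another such pin in another pocket.
- comparator: Bystander: dial comparator on a round green base 70 mm across, 112 mm tall. Origin under the base.
- dish: Bystander: white dish, 66 mm across, 28 mm high. Origin under its middle.
- micrometer: Bystander: micrometer in a green stand, 45 x 75 mm, 67 mm high. Origin under its middle.
- pin_box: Bystander: open wooden box of pins, 75 x 100 mm, 30 mm high. Origin under its middle.
Mind the look-alikes: they are no part of the job. Leave any yellow look-alike of the cover alone. Of the things that look like the bar, take the one that is nearest to the robot's base at the start.

How it is judged:
By the outcome, as a careful person would: the job done as asked, in the order asked, and still so for the second after the job is handed in, while the arm keeps its last pose, push and grip.
It also fails if it takes over 54 s, if anything falls off the work surface, if the arm or the gripper's body presses on something with over 40 N, if the wrist force passes 120 N, or if a joint passes its speed limit or range.

## Working session

There is one attempt and no reset: what is moved stays moved. The work goes in short steps, Python scripts to look and compute and a shell command to move; the robot and the scene stay as the last step left them, time stands still between calls to the robot, and variables do not carry over. Pictures are saved under pics/ and viewed, on a budget of 10 in all, crops included, one or two more only if the job needs it, and the job is handed in when it is done.

```bash
mkdir -p pics
cat > h.py <<'E'
import numpy as np, cv2
from plant import bot
def snap(n,f):
    c=bot.capture(n); cv2.imwrite(f'pics/{f}.png',c['frame'][:,:,::-1]); np.savez(f'pics/{f}.npz',**c); return c
def load(f): return dict(np.load(f'pics/{f}.npz'))
def ray(c,uv,z):
    K=c['camera_matrix'];V=c['view'];R=V[:3,:3];o=-R.T@V[:3,3]
    d=R.T@np.linalg.solve(K,[uv[0],uv[1],1.]); return o+d*(z-o[2])/d[2]
def proj(c,p):
    q=c['camera_matrix']@(c['view']@np.r_[p,1])[:3]; return q[:2]/q[2]
E
python3 - <<'E'
from h import *
a=snap('top','t0');b=snap('side','s0')
o=bot.get_obs();print({k:np.round(v,3) for k,v in o.items()},bot.grasp_offset)
for c in(a,b):print(c['camera_matrix'],-c['view'][:3,:3].T@c['view'][:3,3])
cv2.imwrite('pics/both.png',cv2.resize(np.vstack([a['frame'],b['frame']])[:,:,::-1],(480,600)))
E
```

```text
{'time': np.float64(0.1), 'joint_positions': array([ 1.159,  0.343,  1.525, -0.   ,  1.275, -0.146]), 'dq': array([ 0.   , -0.001, -0.003,  0.   , -0.001,  0.   ]), 'tau': array([ 2.000e-03, -4.320e+01, -2.447e+01,  7.200e-02,  5.300e-02,
       -0.000e+00]), 'tool_pos': array([137.727, 506.243, 226.138]), 'tcp_rot': array([-3.14 , -0.   ,  2.876]), 'contact_force': array([-0.922, -0.266,  0.465]), 'moment': array([ 0.024, -0.009, -0.018]), 'grip_width': np.float64(91.712)} 18.8
[[441.41699077   0.         318.87815053]
 [  0.         441.41699077 198.12513258]
 [  0.           0.           1.        ]] [ 469.76184195   -4.64129033 1562.74893076]
[[427.81658542   0.         324.56964556]
 [  0.         427.81658542 201.24284749]
 [  0.           0.           1.        ]] [ 162.38657233 -754.61428482  756.28864677]
```

View pics/t0.png

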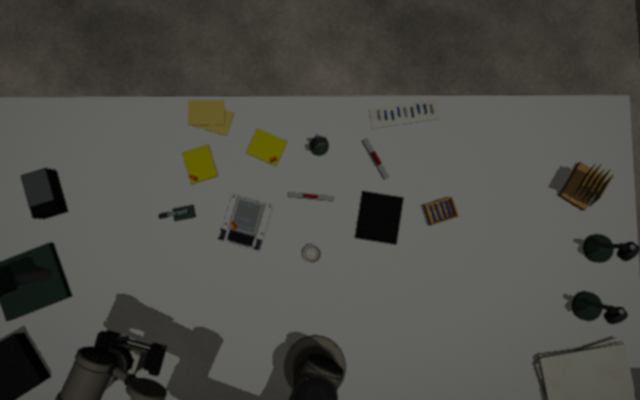

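View pics/s0.png

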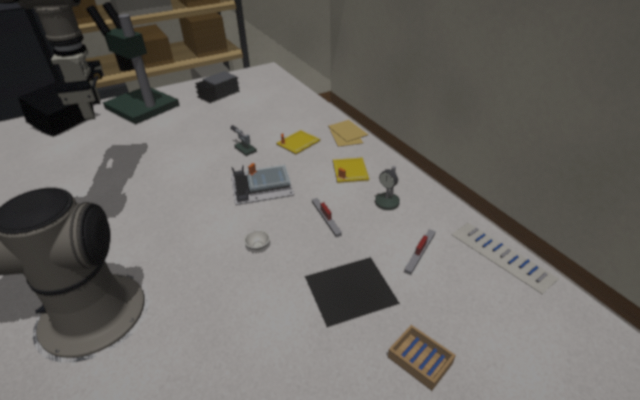

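The top view shows two bar-like things: A at (311,196) and B at (375,158). The clear cover in the nest has its orange tab at (234,226); two yellow look-alikes are at (200,163) and (266,147). The mat is at (380,217), the dish at (311,253), the comparator at (317,145). In the side view, bar A is at (325,215) and the nest at (262,182).

Run:
```python
from h import *
a=load('t0');b=load('s0')
def crop(c,x,y,w,h,s): return cv2.resize(np.clip(c['frame'][y:y+h,x:x+w,::-1]*1.6,0,255).astype(np.uint8),None,fx=s,fy=s,interpolation=cv2.INTER_CUBIC)
A=crop(a,205,180,140,75,5.5)[:,:770];B=crop(b,220,150,140,94,5.5)[:,:770]
A=cv2.resize(A,(440,236));cv2.imwrite('pics/c1.png',np.vstack([crop(a,210,180,133,50+20,6),])[:, :798])
im=np.vstack([crop(a,210,180,133,70,4.5)[:,:598],crop(b,225,152,133,63,4.5)[:,:598]]);cv2.imwrite('pics/c1.png',im);print(im.shape)
for n,c in(('top',a),('side',b)):
    hsv=cv2.cvtColor(c['frame'],cv2.COLOR_RGB2HSV)
    for nm,lo,hi in(('red',(0,150,60),(6,255,255)),('red2',(172,150,60),(180,255,255)),('org',(7,170,70),(18,255,255))):
        k,l,s,ce=cv2.connectedComponentsWithStats(cv2.inRange(hsv,lo,hi))
        for i in range(1,k):
            if s[i,4]>5: print(n,nm,s[i],ce[i].round(1),ray(c,ce[i],30).round(0))
    m=cv2.inRange(hsv,(0,0,0),(180,255,45))
    k,l,s,ce=cv2.connectedComponentsWithStats(m)
    for i in range(1,k):
        if 1200<s[i,4]<5000:
            r=cv2.minAreaRect(np.argwhere(l==i)[:,::-1].astype(np.float32)); print(n,'dark',r,ray(c,r[0],3).round(0))
```

```text
(599, 598, 3)
top red [373 152   7  11  25] [376.1 156.9] [ 724. -221.   30.]
top red [304 194  13   4  29] [310.1 195.7] [589.  11.  30.]
top org [270 157   6   4  14] [272.7 158.3] [721. 142.  30.]
top org [189 175   8   5  20] [192.3 176.6] [658. 422.  30.]
top org [231 223   4   6  16] [232.8 225. ] [489. 279.  30.]
top dark ((44.05192565917969, 193.18545532226562), (47.99412155151367, 35.591148376464844), 74.35774993896484) [605. 950.   3.]
top dark ((378.7500305175781, 217.25003051757812), (41.797969818115234, 47.04871368408203), 8.972626686096191) [ 513. -231.    3.]
top dark ((29.484542846679688, 281.1597900390625), (57.79562759399414, 71.00605010986328), 68.96248626708984) [298. 988.   3.]
top dark ((111.49999237060547, 363.9999694824219), (110.99998474121094, 69.99998474121094), -0.0) [ 15. 696.   3.]
top dark ((13.088249206542969, 366.1470642089844), (58.30952072143555, 56.251529693603516), 59.03623962402344) [  10. 1032.    3.]
top dark ((313.0, 367.5), (63.0, 60.0), 90.0) [-3.  4.  3.]
side red [323 205   6   9  15] [325.5 208.8] [591.  15.  30.]
side red [419 238   7  10  27] [421.9 242.4] [ 727. -216.   30.]
side org [339 168   6   4  15] [341.5 169.4] [725. 152.  30.]
side dark ((119.31743621826172, 32.18464279174805), (76.70409393310547, 35.71022033691406), 59.93141555786133) [ 386. 2054.    3.]
side dark ((34.400001525878906, 209.80001831054688), (36.76073455810547, 78.22683715820312), 72.89727020263672) [-97. 464.   3.]
side dark ((80.45598602294922, 250.52508544921875), (95.81903076171875, 94.8636474609375), 4.028263568878174) [ -2. 219.   3.]
side dark ((351.79534912109375, 289.9034423828125), (51.19880294799805, 75.85684967041016), 71.896240234375) [ 515. -234.    3.]
```

View pics/c1.png

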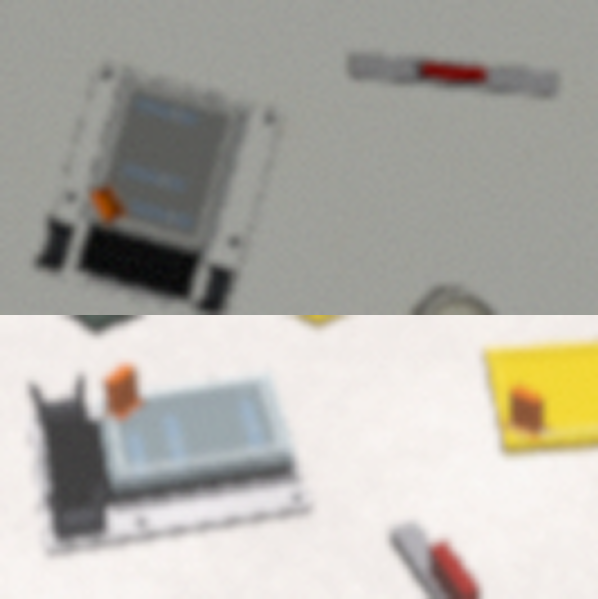

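Crop check: bar A in the top view runs from about (288,194) to (333,199), is silver with a red block, and is nearest the base (589 mm against 757 mm). So I take A. The clear cover with blue pins under it sits in the nest, and the tab is at the post-side left corner, as described.

```bash
cat > meas.py <<'E'
from h import *
def comps(c,box,fn,s=6,amin=20):
    x,y,w,h=box
    im=cv2.resize(c['frame'][y:y+h,x:x+w],None,fx=s,fy=s,interpolation=cv2.INTER_CUBIC)
    m=fn(im,cv2.cvtColor(im,cv2.COLOR_RGB2HSV)).astype(np.uint8)
    k,l,st,ce=cv2.connectedComponentsWithStats(m); out=[]
    T=lambda p:(np.asarray(p)+.5)/s-.5+[x,y]
    for i in range(1,k):
        if st[i,4]>amin*s*s:
            p=np.argwhere(l==i)[:,::-1].astype(np.float32); r=cv2.minAreaRect(p)
            out.append((T(p.mean(0)),T(cv2.boxPoints(r)),st[i,4]/s/s))
    return out
def tri(c1,u1,c2,u2):
    A=[];B=[]
    for c,u in((c1,u1),(c2,u2)):
        P=c['camera_matrix']@c['view'][:3]
        for j in(0,1):
            r=u[j]*P[2]-P[j];A.append(r[:3]);B.append(-r[3])
    return np.linalg.lstsq(np.array(A),np.array(B),rcond=None)[0]
E
python3 - <<'E'
from meas import *
a=load('t0');b=load('s0')
dark=lambda im,h:h[...,2]<48
def rep(n,c,o,z):
    print(n,'cen',o[0].round(1),'area',round(o[2]),'w',ray(c,o[0],z).round(1)[:2]);R=np.array([ray(c,q,z)[:2] for q in o[1]]);print('   corners',R.round(0).tolist(),'mid',R.mean(0).round(1))
for o in comps(a,(214,222,54,32),dark,amin=10): rep('top dark',a,o,30)
bx=(284,186,54,18)
for o in comps(a,bx,lambda im,h:(h[...,2]>118)|(h[...,1]>110),amin=15): rep('top bar?',a,o,14)
print(a['frame'][170:182,300].tolist()[:2], a['frame'][194,292].tolist())
red=lambda im,h:((h[...,0]<8)|(h[...,0]>170))&(h[...,1]>120)
org=lambda im,h:(h[...,0]>4)&(h[...,0]<20)&(h[...,1]>130)
r1=comps(a,bx,red,amin=5);r2=comps(b,(310,192,35,50),red,amin=5)
for o in r1: rep('red top',a,o,37)
for o in r2: rep('red side',b,o,28)
print('tri red',tri(a,r1[0][0],b,r2[0][0]))
o1=comps(a,(222,214,20,22),org,amin=5);o2=comps(b,(240,158,24,22),org,amin=5)
for o in o1: rep('org top',a,o,55)
for o in o2: rep('org side',b,o,45)
print('tri org',tri(a,o1[0][0],b,o2[0][0]))
for o in comps(b,(225,160,50,48),lambda im,h:h[...,2]<75,amin=10): rep('side dark',b,o,25)
E
```

```text
top dark cen [222.1 234.2] area 45 w [457.2 316.1]
   corners [[443.0, 330.0], [477.0, 320.0], [471.0, 303.0], [438.0, 313.0]] mid [457.3 316.4]
top dark cen [240.5 237.7] area 279 w [444.8 252.6]
   corners [[437.0, 300.0], [476.0, 290.0], [452.0, 205.0], [413.0, 215.0]] mid [444.6 252.7]
top dark cen [257.6 244.2] area 42 w [422.1 193.6]
   corners [[409.0, 207.0], [441.0, 196.0], [436.0, 180.0], [403.0, 192.0]] mid [422.1 193.7]
top bar? cen [310.2 195.7] area 42 w [590.2  11.5]
   corners [[586.0, 37.0], [598.0, 35.0], [593.0, -14.0], [581.0, -12.0]] mid [589.9  11.6]
[[100, 100, 97], [98, 100, 96]] [76, 75, 76]
red top cen [310.2 195.7] area 39 w [588.4  11.2]
   corners [[585.0, 36.0], [596.0, 35.0], [591.0, -13.0], [580.0, -12.0]] mid [588.   11.3]
red side cen [325.5 209. ] area 41 w [591.8  16.8]
   corners [[589.0, 40.0], [600.0, 44.0], [595.0, -7.0], [584.0, -10.0]] mid [591.8  16.8]
tri red [588.68821555  11.19745801  33.26723739]
org top cen [233.4 225. ] area 32 w [488.4 272.8]
   corners [[496.0, 286.0], [504.0, 271.0], [481.0, 259.0], [474.0, 274.0]] mid [488.8 272.7]
org side cen [251.6 168.4] area 39 w [488.3 276.8]
   corners [[489.0, 304.0], [504.0, 300.0], [487.0, 249.0], [473.0, 254.0]] mid [488.2 276.7]
tri org [488.06189112 274.53153294  46.44491353]
side dark cen [245.1 186.6] area 431 w [445.3 227.7]
   corners [[441.0, 321.0], [555.0, 286.0], [503.0, 141.0], [400.0, 175.0]] mid [474.8 230.8]
```

Posts, tab and flange agree: the nest origin is about (519.5, 232), yaw −0.277. The predicted tab position is (487.9, 274.3) and the triangulated one (488.1, 274.5). The bar's red block is at (588.5, 11.2), yaw about −0.10. For that grasp the tool yaw is 1.47.

```bash
cat > go.py <<'E'
from h import *; import sys
from scipy.spatial.transform import Rotation as Ro
def go(p,rpy=None):
    o=bot.get_obs();R=Ro.from_euler('xyz',o['tcp_rot']);d=R.inv().apply(np.array(p)-o['tool_pos'])
    print('t',round(float(o['time']),2),'pos',o['tool_pos'].round(1),'rpy',o['tcp_rot'].round(3),'F',o['contact_force'].round(1),'w',round(float(o['grip_width']),1),'q',o['joint_positions'].round(2))
    print('tool shift',d.round(1)); 
    if rpy is not None: print('rotvec',(R.inv()*Ro.from_euler('xyz',rpy)).as_rotvec().round(3))
if __name__=='__main__':
    a=list(map(float,sys.argv[1:])); go(a[:3],a[3:] or None)
E
python3 -m handwheel '[{"claw":60,"rz":0.14},{"claw":60,"rz":0.14},{"claw":60,"rz":0.14},{"claw":60,"rz":0.14},{"claw":60,"rz":0.14},{"claw":60,"rz":0.14},{"claw":60,"rz":0.14},{"claw":60,"rz":0.14},{"claw":60,"rz":0.14},{"claw":60,"rz":0.14}]'; python3 go.py 588.5 11.2 80 3.1416 0 1.471
```

```text
t 0.1 pos [137.7 506.2 226.1] rpy [-3.14  -0.     2.876] F [-0.9 -0.3  0.5] w 91.7 q [ 1.16  0.34  1.52 -0.    1.28 -0.15]
tool shift [-565.  -359.1  146.5]
rotvec [-1.000e-03  1.000e-03  1.405e+00]invalid input at $[0]: expected keys claw, dx, dy, dz, rx, ry, rz
```

```bash
python3 -m handwheel '[{"claw":60,"dx":0,"dy":0,"dz":0,"rx":0,"ry":0,"rz":0.14},{"claw":60,"dx":0,"dy":0,"dz":0,"rx":0,"ry":0,"rz":0.14},{"claw":60,"dx":0,"dy":0,"dz":0,"rx":0,"ry":0,"rz":0.14},{"claw":60,"dx":0,"dy":0,"dz":0,"rx":0,"ry":0,"rz":0.14},{"claw":60,"dx":0,"dy":0,"dz":0,"rx":0,"ry":0,"rz":0.14},{"claw":60,"dx":0,"dy":0,"dz":0,"rx":0,"ry":0,"rz":0.14},{"claw":60,"dx":0,"dy":0,"dz":0,"rx":0,"ry":0,"rz":0.14},{"claw":60,"dx":0,"dy":0,"dz":0,"rx":0,"ry":0,"rz":0.14},{"claw":60,"dx":0,"dy":0,"dz":0,"rx":0,"ry":0,"rz":0.14},{"claw":60,"dx":0,"dy":0,"dz":0,"rx":0,"ry":0,"rz":0.14}]'; python3 go.py 588.5 11.2 80 3.1416 0 1.471
```

```text
time: 1.1
tool_pos: [137.8, 506.3, 226.3]
tcp_rot: [-3.141, 0.001, 1.47]
contact_force: [-0.0, 0.3, 0.3]
grip_width: 60.3
t 1.1 pos [137.8 506.3 226.3] rpy [-3.141e+00  1.000e-03  1.470e+00] F [-0.   0.3  0.3] w 60.3 q [ 1.16  0.34  1.52 -0.    1.28  1.26]
tool shift [-447.2  498.3  146.6]
rotvec [-0.     0.001 -0.001]
```

```bash
python3 -m handwheel '[{"claw":40,"dx":-22.4,"dy":24.9,"dz":0,"rx":0,"ry":0,"rz":0},{"claw":40,"dx":-22.4,"dy":24.9,"dz":0,"rx":0,"ry":0,"rz":0},{"claw":40,"dx":-22.4,"dy":24.9,"dz":0,"rx":0,"ry":0,"rz":0},{"claw":40,"dx":-22.4,"dy":24.9,"dz":0,"rx":0,"ry":0,"rz":0},{"claw":40,"dx":-22.4,"dy":24.9,"dz":0,"rx":0,"ry":0,"rz":0},{"claw":40,"dx":-22.4,"dy":24.9,"dz":0,"rx":0,"ry":0,"rz":0},{"claw":40,"dx":-22.4,"dy":24.9,"dz":0,"rx":0,"ry":0,"rz":0},{"claw":40,"dx":-22.4,"dy":24.9,"dz":0,"rx":0,"ry":0,"rz":0},{"claw":40,"dx":-22.4,"dy":24.9,"dz":0,"rx":0,"ry":0,"rz":0},{"claw":40,"dx":-22.4,"dy":24.9,"dz":0,"rx":0,"ry":0,"rz":0}]' >/dev/null; python3 -m handwheel '[{"claw":40,"dx":-22.4,"dy":24.9,"dz":14,"rx":0,"ry":0,"rz":0},{"claw":40,"dx":-22.4,"dy":24.9,"dz":14,"rx":0,"ry":0,"rz":0},{"claw":40,"dx":-22.4,"dy":24.9,"dz":14,"rx":0,"ry":0,"rz":0},{"claw":40,"dx":-22.4,"dy":24.9,"dz":14,"rx":0,"ry":0,"rz":0},{"claw":40,"dx":-22.4,"dy":24.9,"dz":14,"rx":0,"ry":0,"rz":0},{"claw":40,"dx":-22.4,"dy":24.9,"dz":14,"rx":0,"ry":0,"rz":0},{"claw":40,"dx":-22.4,"dy":24.9,"dz":14,"rx":0,"ry":0,"rz":0},{"claw":40,"dx":-22.4,"dy":24.9,"dz":14,"rx":0,"ry":0,"rz":0},{"claw":40,"dx":-22.4,"dy":24.9,"dz":14,"rx":0,"ry":0,"rz":0},{"claw":40,"dx":-22.4,"dy":24.9,"dz":14,"rx":0,"ry":0,"rz":0}]' >/dev/null; python3 go.py 588.5 11.2 18 3.1416 0 1.471
```

```text
t 3.1 pos [591.7  12.3  85.7] rpy [-3.141 -0.     1.476] F [ 0.4  0.8 -0.1] w 39.8 q [-0.11  0.6   1.51  0.    1.03 -0.01]
tool shift [-1.4 -3.  67.7]
rotvec [-0.001 -0.     0.005]
```

```bash
python3 -m handwheel '[{"claw":40,"dx":0,"dy":0,"dz":0,"rx":0,"ry":0,"rz":0},{"claw":40,"dx":0,"dy":0,"dz":0,"rx":0,"ry":0,"rz":0}]'; python3 go.py 588.5 11.2 18 3.1416 0 1.471
python3 - <<'E'
from meas import *
b=snap('side','s1')
im=cv2.resize(np.clip(b['frame'][140:260,265:385,::-1]*1.5,0,255).astype(np.uint8),None,fx=5,fy=5,interpolation=cv2.INTER_CUBIC);cv2.imwrite('pics/c2.png',im)
E
```

```text
time: 3.3
tool_pos: [590.6, 13.0, 85.7]
tcp_rot: [-3.139, -0.0, 1.474]
contact_force: [-0.9, 0.3, 0.2]
grip_width: 40.2
t 3.3 pos [590.6  13.   85.7] rpy [-3.139 -0.     1.474] F [-0.9  0.3  0.2] w 40.2 q [-0.11  0.6   1.52  0.    1.03 -0.01]
tool shift [-2.  -1.8 67.7]
rotvec [-0.002 -0.     0.003]
```

View pics/c2.png

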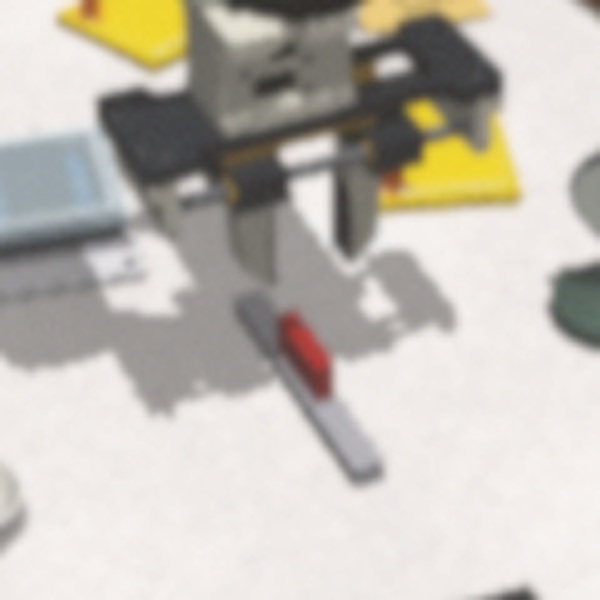

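The fingers straddle the red block's plane (fingertips at crop (262,280) and (355,255), block at (305,352)), and nothing is near the gripper body. Descending.

```bash
python3 -m handwheel '[{"claw":40,"dx":-2,"dy":-1.8,"dz":15,"rx":0,"ry":0,"rz":0},{"claw":40,"dx":0,"dy":0,"dz":15,"rx":0,"ry":0,"rz":0},{"claw":40,"dx":0,"dy":0,"dz":14,"rx":0,"ry":0,"rz":0},{"claw":40,"dx":0,"dy":0,"dz":13,"rx":0,"ry":0,"rz":0},{"claw":40,"dx":0,"dy":0,"dz":9,"rx":0,"ry":0,"rz":0},{"claw":40,"dx":0,"dy":0,"dz":0,"rx":0,"ry":0,"rz":0},{"claw":0,"dx":0,"dy":0,"dz":0,"rx":0,"ry":0,"rz":0},{"claw":0,"dx":0,"dy":0,"dz":0,"rx":0,"ry":0,"rz":0},{"claw":0,"dx":0,"dy":0,"dz":0,"rx":0,"ry":0,"rz":0},{"claw":0,"dx":0,"dy":0,"dz":0,"rx":0,"ry":0,"rz":0}]';python3 -m handwheel '[{"claw":0,"dx":0,"dy":0,"dz":0,"rx":0,"ry":0,"rz":0},{"claw":0,"dx":0,"dy":0,"dz":0,"rx":0,"ry":0,"rz":0}]'; python3 go.py 588.5 11.2 90 3.1416 0 1.294
```

```text
time: 4.35
tool_pos: [589.4, 11.5, 21.2]
tcp_rot: [3.141, -0.0, 1.476]
contact_force: [-2.4, 0.7, 2.0]
grip_width: 12.8
time: 4.55
tool_pos: [589.3, 11.5, 21.1]
tcp_rot: [3.141, -0.0, 1.476]
contact_force: [-1.1, -0.2, 2.8]
grip_width: 11.8
t 4.55 pos [589.3  11.5  21.1] rpy [ 3.141 -0.     1.476] F [-1.1 -0.2  2.8] w 11.8 q [-0.11  0.68  1.57  0.    0.89 -0.02]
tool shift [ -0.4  -0.7 -68.9]
rotvec [ 0.    -0.     0.182]
```

```bash
python3 -m handwheel '[{"claw":0,"dx":0,"dy":0,"dz":-5,"rx":0,"ry":0,"rz":0},{"claw":0,"dx":0,"dy":0,"dz":-15,"rx":0,"ry":0,"rz":0},{"claw":0,"dx":0,"dy":0,"dz":-20,"rx":0,"ry":0,"rz":0},{"claw":0,"dx":0,"dy":0,"dz":-25,"rx":0,"ry":0,"rz":0},{"claw":0,"dx":0,"dy":0,"dz":-25,"rx":0,"ry":0,"rz":0},{"claw":0,"dx":0,"dy":0,"dz":-10,"rx":0,"ry":0,"rz":0.06},{"claw":0,"dx":0,"dy":0,"dz":0,"rx":0,"ry":0,"rz":0.06},{"claw":0,"dx":0,"dy":0,"dz":0,"rx":0,"ry":0,"rz":0.06},{"claw":0,"dx":0,"dy":0,"dz":0,"rx":0,"ry":0,"rz":0}]'; python3 go.py 439.7 254.9 110 3.1416 0 1.294
```

```text
time: 5.45
tool_pos: [588.5, 11.7, 120.1]
tcp_rot: [-3.14, 0.0, 1.295]
contact_force: [-0.4, -0.1, -4.7]
grip_width: 11.5
t 5.45 pos [588.5  11.7 120.1] rpy [-3.14   0.     1.295] F [-0.4 -0.1 -4.7] w 11.5 q [-0.11  0.56  1.49  0.    1.1   0.17]
tool shift [ 193.6 -209.3   10.5]
rotvec [-0.002  0.     0.001]
```

Force −4.7 N matches the bar's weight. Going over the seat.

```bash
python3 -m handwheel '[{"claw":0,"dx":10,"dy":-11,"dz":0,"rx":0,"ry":0,"rz":0},{"claw":0,"dx":20,"dy":-22,"dz":0,"rx":0,"ry":0,"rz":0},{"claw":0,"dx":24,"dy":-26,"dz":0,"rx":0,"ry":0,"rz":0},{"claw":0,"dx":24,"dy":-26,"dz":0,"rx":0,"ry":0,"rz":0},{"claw":0,"dx":24,"dy":-26,"dz":0,"rx":0,"ry":0,"rz":0},{"claw":0,"dx":24,"dy":-26,"dz":0,"rx":0,"ry":0,"rz":0},{"claw":0,"dx":24,"dy":-26,"dz":0,"rx":0,"ry":0,"rz":0},{"claw":0,"dx":22,"dy":-24,"dz":0,"rx":0,"ry":0,"rz":0},{"claw":0,"dx":14,"dy":-15,"dz":5,"rx":0,"ry":0,"rz":0},{"claw":0,"dx":7.6,"dy":-7.3,"dz":5,"rx":0,"ry":0,"rz":0}]' >/dev/null;python3 -m handwheel '[{"claw":0,"dx":0,"dy":0,"dz":0,"rx":0,"ry":0,"rz":0},{"claw":0,"dx":0,"dy":0,"dz":0,"rx":0,"ry":0,"rz":0},{"claw":0,"dx":0,"dy":0,"dz":0,"rx":0,"ry":0,"rz":0}]'; python3 go.py 439.7 254.9 64 3.1416 0 1.294
```

```text
time: 6.75
tool_pos: [441.0, 253.9, 110.8]
tcp_rot: [3.141, -0.0, 1.295]
contact_force: [0.0, 0.1, -5.7]
grip_width: 11.7
t 6.75 pos [441.  253.9 110.8] rpy [ 3.141 -0.     1.295] F [ 0.   0.1 -5.7] w 11.7 q [ 0.37  0.44  1.73 -0.    0.97  0.65]
tool shift [ 0.6 -1.5 46.8]
rotvec [ 0.    -0.     0.001]
```

```bash
python3 -m handwheel '[{"claw":0,"dx":0.6,"dy":-1.5,"dz":12,"rx":0,"ry":0,"rz":0},{"claw":0,"dx":0,"dy":0,"dz":15,"rx":0,"ry":0,"rz":0},{"claw":0,"dx":0,"dy":0,"dz":12,"rx":0,"ry":0,"rz":0},{"claw":0,"dx":0,"dy":0,"dz":8,"rx":0,"ry":0,"rz":0},{"claw":0,"dx":0,"dy":0,"dz":0,"rx":0,"ry":0,"rz":0},{"claw":0,"dx":0,"dy":0,"dz":0,"rx":0,"ry":0,"rz":0}]'; python3 go.py 439.7 254.9 40.6 3.1416 0 1.294
python3 - <<'E'
from meas import *
b=snap('side','s2');a=snap('top','t2')
f=lambda c,x,y,w,h,s:cv2.resize(np.clip(c['frame'][y:y+h,x:x+w,::-1]*1.6,0,255).astype(np.uint8),(w*s,h*s),interpolation=cv2.INTER_CUBIC)
cv2.imwrite('pics/c3.png',np.hstack([f(b,220,140,70,80,7),f(a,215,200,40,80,7)]))
E
```

```text
time: 7.35
tool_pos: [439.4, 255.6, 63.9]
tcp_rot: [3.141, -0.0, 1.295]
contact_force: [0.9, 0.6, -6.4]
grip_width: 11.6
t 7.35 pos [439.4 255.6  63.9] rpy [ 3.141 -0.     1.295] F [ 0.9  0.6 -6.4] w 11.6 q [0.38 0.51 1.78 0.   0.86 0.65]
tool shift [-0.6  0.5 23.3]
rotvec [ 0.    -0.     0.001]
```

View pics/c3.png

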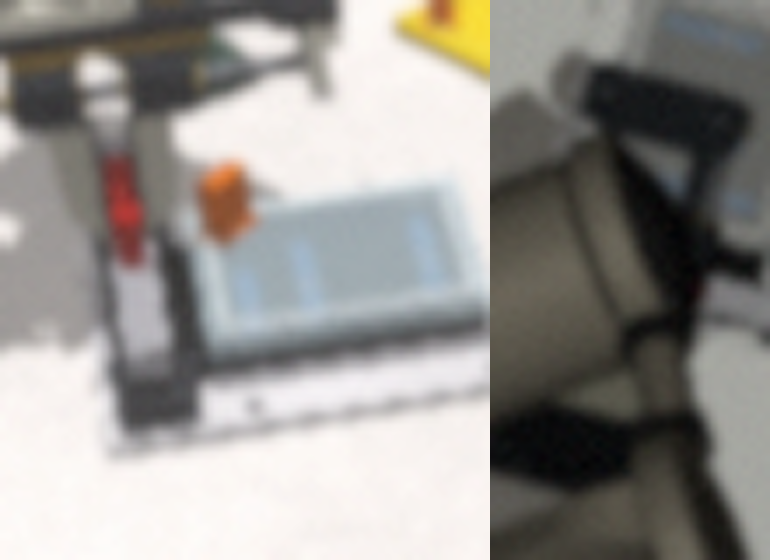

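```bash
python3 - <<'E'
from meas import *
b=load('s2');c,s=np.cos(-.277),np.sin(-.277)
W=lambda x,y,z,o:np.array([o[0]+c*x-s*y,o[1]+s*x+c*y,z])
seat=(439.7,254.9)
k=lambda p:((proj(b,p)-[220,140]+.5)*7).round(0)
t=(439.4,255.6)
print('pred bar near end corners top/bottom',[k(W(x,-80,z,t)) for x in(-9,9) for z in(43,57)])
print('pred post outer face',[k(W(x,-72,z,seat)) for x in(-11,11,) for z in(8,20,30)], 'mouth',[k(W(x,-72,37,seat)) for x in(-16,16)])
E
python3 - <<'E'
import sys;sys.path.insert(0,'.')
from h import *
b=load('/../s2'.replace('/../','')) if 0 else load('s2')
im=b['frame'][:,:,::-1]
x,y,w,h=228,180,32,28
cv2.imwrite('pics/c4.png',cv2.resize(np.clip(im[y:y+h,x:x+w]*1.6,0,255).astype(np.uint8),None,fx=20,fy=20,interpolation=cv2.INTER_CUBIC))
E
```

```text
pred bar near end corners top/bottom [array([130., 382.]), array([125., 354.]), array([176., 375.]), array([171., 346.])]
pred post outer face [array([137., 441.]), array([133., 417.]), array([129., 398.]), array([192., 432.]), array([188., 408.]), array([185., 389.])] mouth [array([114., 386.]), array([195., 373.])]
```

View pics/c4.png

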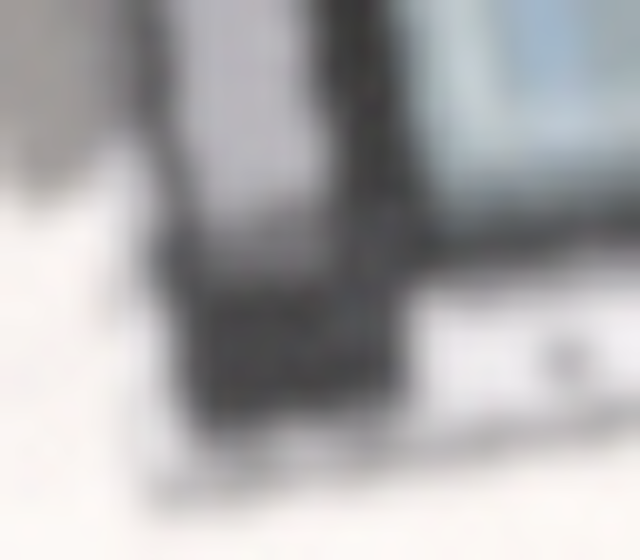

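The bar's near end lies within about 1 mm of where it should be, centred over the right post (bar 126–173 px in the crop, slot prediction 129–185 around the same middle). Lowering slowly.

```bash
python3 -m handwheel '[{"claw":0,"dx":-0.6,"dy":0.5,"dz":4,"rx":0,"ry":0,"rz":0},{"claw":0,"dx":0,"dy":0,"dz":5,"rx":0,"ry":0,"rz":0},{"claw":0,"dx":0,"dy":0,"dz":4,"rx":0,"ry":0,"rz":0},{"claw":0,"dx":0,"dy":0,"dz":3,"rx":0,"ry":0,"rz":0},{"claw":0,"dx":0,"dy":0,"dz":2,"rx":0,"ry":0,"rz":0},{"claw":0,"dx":0,"dy":0,"dz":2,"rx":0,"ry":0,"rz":0},{"claw":0,"dx":0,"dy":0,"dz":0,"rx":0,"ry":0,"rz":0}]'; python3 go.py 439.7 254.9 40.6
```

```text
time: 8.15
tool_pos: [439.2, 255.0, 43.4]
tcp_rot: [-3.141, 0.0, 1.296]
contact_force: [-0.4, 0.4, -5.6]
grip_width: 11.7
t 8.15 pos [439.2 255.   43.4] rpy [-3.141  0.     1.296] F [-0.4  0.4 -5.6] w 11.7 q [0.37 0.54 1.79 0.   0.81 0.65]
tool shift [0.1 0.5 2.8]
```

No contact inside the slot so far (underside about 22 mm, floor 19.5 mm).

```bash
python3 -m handwheel '[{"claw":0,"dx":0,"dy":0,"dz":1,"rx":0,"ry":0,"rz":0},{"claw":0,"dx":0,"dy":0,"dz":1,"rx":0,"ry":0,"rz":0},{"claw":0,"dx":0,"dy":0,"dz":0.6,"rx":0,"ry":0,"rz":0},{"claw":0,"dx":0,"dy":0,"dz":0,"rx":0,"ry":0,"rz":0},{"claw":0,"dx":0,"dy":0,"dz":0,"rx":0,"ry":0,"rz":0}]'; python3 go.py 439.7 254.9 40.6
```

```text
time: 8.65
tool_pos: [439.4, 255.0, 41.2]
tcp_rot: [3.142, -0.0, 1.296]
contact_force: [-0.1, -0.2, -5.1]
grip_width: 11.8
t 8.65 pos [439.4 255.   41.2] rpy [ 3.142 -0.     1.296] F [-0.1 -0.2 -5.1] w 11.8 q [0.37 0.54 1.8  0.   0.8  0.65]
tool shift [-0.   0.3  0.6]
```

```bash
python3 -m handwheel '[{"claw":0,"dx":0,"dy":0,"dz":0.5,"rx":0,"ry":0,"rz":0},{"claw":0,"dx":0,"dy":0,"dz":0.5,"rx":0,"ry":0,"rz":0},{"claw":0,"dx":0,"dy":0,"dz":0.3,"rx":0,"ry":0,"rz":0},{"claw":0,"dx":0,"dy":0,"dz":0,"rx":0,"ry":0,"rz":0},{"claw":0,"dx":0,"dy":0,"dz":0,"rx":0,"ry":0,"rz":0}]'; python3 go.py 439.7 254.9 40.6
```

```text
time: 9.15
tool_pos: [439.5, 255.0, 40.5]
tcp_rot: [3.141, -0.0, 1.296]
contact_force: [-2.7, -1.4, 5.0]
grip_width: 11.7
t 9.15 pos [439.5 255.   40.5] rpy [ 3.141 -0.     1.296] F [-2.7 -1.4  5. ] w 11.7 q [0.37 0.54 1.8  0.   0.8  0.65]
tool shift [-0.1  0.3 -0.1]
```

Contact at exactly the expected height, with +5 N against −5 N before. Letting go and backing up.

```bash
python3 -m handwheel '[{"claw":28,"dx":0,"dy":0,"dz":0,"rx":0,"ry":0,"rz":0},{"claw":28,"dx":0,"dy":0,"dz":0,"rx":0,"ry":0,"rz":0},{"claw":28,"dx":0,"dy":0,"dz":0,"rx":0,"ry":0,"rz":0},{"claw":28,"dx":0,"dy":0,"dz":-10,"rx":0,"ry":0,"rz":0},{"claw":28,"dx":0,"dy":0,"dz":-20,"rx":0,"ry":0,"rz":0},{"claw":28,"dx":0,"dy":0,"dz":-30,"rx":0,"ry":0,"rz":0},{"claw":28,"dx":0,"dy":0,"dz":-30,"rx":0,"ry":0,"rz":0},{"claw":40,"dx":0,"dy":0,"dz":-10,"rx":0,"ry":0,"rz":0},{"claw":40,"dx":0,"dy":0,"dz":0,"rx":0,"ry":0,"rz":0}]'; python3 go.py 488 274.4 110
python3 - <<'E'
from meas import *
b=snap('side','s3')
f=lambda c,x,y,w,h,s:cv2.resize(np.clip(c['frame'][y:y+h,x:x+w,::-1]*1.6,0,255).astype(np.uint8),(w*s,h*s),interpolation=cv2.INTER_CUBIC)
cv2.imwrite('pics/c5.png',f(b,220,140,84,70,9))
E
```

```text
time: 10.05
tool_pos: [440.3, 255.4, 141.5]
tcp_rot: [3.138, -0.002, 1.296]
contact_force: [-0.9, 0.7, 0.0]
grip_width: 38.1
t 10.05 pos [440.3 255.4 141.5] rpy [ 3.138e+00 -2.000e-03  1.296e+00] F [-0.9  0.7  0. ] w 38.1 q [0.37 0.4  1.7  0.   1.04 0.65]
tool shift [31.2 40.7 31.7]
```

View pics/c5.png

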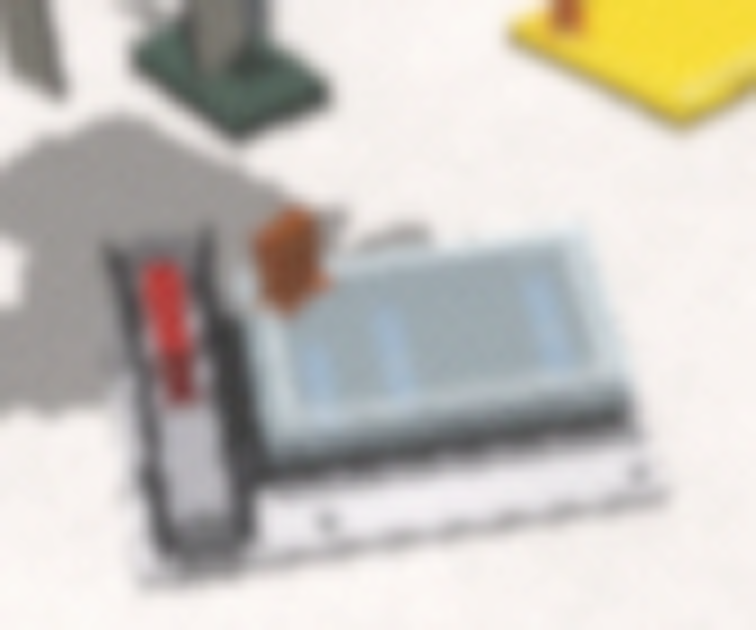

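The bar lies down in both slots and is free. Now the tab's orientation: comparing the two readings of "diagonal" (45° or the true corner diagonal) against the tab's projected corners.

```bash
python3 - <<'E'
from meas import *
b=load('s3');a=load('t0')
org=lambda im,h:(h[...,0]>4)&(h[...,0]<20)&(h[...,1]>130)
for n,c,bx in(('side',b,(240,155,24,24)),('top',a,(222,214,20,22))):
    x,y,w,h=bx
    o=comps(c,bx,org,amin=5)[0]; print(n,'meas cen',o[0].round(2),'box',o[1].round(1).tolist())
    for d in(.686,.785):
        th=-.277-d; e=np.array([np.cos(th),np.sin(th),0]); f=np.array([-e[1],e[0],0]); C=np.array([487.9,274.3,0])
        P=np.array([proj(c,C+5*i*e+12*j*f+[0,0,z]) for i in(-1,1) for j in(-1,1) for z in(31,59)],np.float32)
        h_=cv2.convexHull(P); M=cv2.moments(h_); print('  d',d,'hull cen',round(M['m10']/M['m00'],2),round(M['m01']/M['m00'],2),'ext',P.min(0).round(1),P.max(0).round(1),'rect',np.round(cv2.boxPoints(cv2.minAreaRect(P)),1).tolist())
E
python3 go.py 487.9 274.3 110 3.1416 0 0.56
```

```text
side meas cen [251.59 168.01] box [[248.7, 163.8], [253.6, 163.5], [254.1, 172.4], [249.2, 172.7]]
  d 0.686 hull cen 251.81 168.78 ext [247.6 162.4] [256.  175.2] rect [[247.10000610351562, 163.10000610351562], [254.6999969482422, 162.0], [256.5, 174.5], [248.89999389648438, 175.60000610351562]]
  d 0.785 hull cen 251.81 168.78 ext [247.3 162.4] [256.2 175.2] rect [[246.89999389648438, 163.3000030517578], [254.89999389648438, 162.10000610351562], [256.79998779296875, 174.3000030517578], [248.8000030517578, 175.5]]
top meas cen [233.39 224.98] box [[229.5, 222.7], [233.9, 220.4], [237.3, 227.0], [233.0, 229.3]]
  d 0.686 hull cen 233.46 225.13 ext [229.5 221.4] [237.4 228.9] rect [[229.5, 223.0], [232.89999389648438, 220.6999969482422], [237.39999389648438, 227.1999969482422], [234.0, 229.60000610351562]]
  d 0.785 hull cen 233.46 225.13 ext [229.7 221.3] [237.2 228.9] rect [[229.6999969482422, 222.6999969482422], [233.39999389648438, 220.6999969482422], [237.1999969482422, 227.5], [233.5, 229.60000610351562]]
t 10.1 pos [439.4 255.  140.1] rpy [ 3.141e+00 -1.000e-03  1.296e+00] F [-0.2 -0.  -0.7] w 39.1 q [0.37 0.4  1.7  0.   1.04 0.65]
tool shift [31.7 41.4 30.1]
rotvec [ 0.001 -0.001  0.736]
```

The top view favours 45° (measured edge 62.7°, predicted 60.8° against 55.3°), so the tool yaw is 0.509. Turning and approaching above the tab.

```bash
python3 -m handwheel '[{"claw":28,"dx":0,"dy":0,"dz":0,"rx":0,"ry":0,"rz":0.13},{"claw":28,"dx":0,"dy":0,"dz":0,"rx":0,"ry":0,"rz":0.13},{"claw":28,"dx":0,"dy":0,"dz":0,"rx":0,"ry":0,"rz":0.13},{"claw":28,"dx":0,"dy":0,"dz":0,"rx":0,"ry":0,"rz":0.13},{"claw":28,"dx":0,"dy":0,"dz":0,"rx":0,"ry":0,"rz":0.13},{"claw":28,"dx":0,"dy":0,"dz":0,"rx":0,"ry":0,"rz":0.137},{"claw":28,"dx":17,"dy":2,"dz":0,"rx":0,"ry":0,"rz":0},{"claw":28,"dx":17,"dy":2,"dz":0,"rx":0,"ry":0,"rz":0},{"claw":28,"dx":17,"dy":2,"dz":10,"rx":0,"ry":0,"rz":0},{"claw":28,"dx":0,"dy":0,"dz":20,"rx":0,"ry":0,"rz":0}]' >/dev/null; python3 -m handwheel '[{"claw":28,"dx":0,"dy":0,"dz":15,"rx":0,"ry":0,"rz":0},{"claw":28,"dx":0,"dy":0,"dz":15,"rx":0,"ry":0,"rz":0},{"claw":28,"dx":0,"dy":0,"dz":0,"rx":0,"ry":0,"rz":0},{"claw":28,"dx":0,"dy":0,"dz":0,"rx":0,"ry":0,"rz":0}]'; python3 go.py 487.9 274.3 38.5 3.1416 0 0.509
```

```text
time: 11.5
tool_pos: [486.2, 274.3, 78.8]
tcp_rot: [-3.141, 0.002, 0.509]
contact_force: [-0.5, -0.6, 0.6]
grip_width: 28.0
t 11.5 pos [486.2 274.3  78.8] rpy [-3.141e+00  2.000e-03  5.090e-01] F [-0.5 -0.6  0.6] w 28.0 q [0.38 0.56 1.62 0.   0.97 1.44]
tool shift [ 1.6  0.9 40.3]
rotvec [-0.     0.002 -0.   ]
```

```bash
python3 -m handwheel '[{"claw":28,"dx":1.6,"dy":0.9,"dz":10,"rx":0,"ry":0,"rz":0},{"claw":28,"dx":0,"dy":0,"dz":12,"rx":0,"ry":0,"rz":0},{"claw":28,"dx":0,"dy":0,"dz":10,"rx":0,"ry":0,"rz":0},{"claw":28,"dx":0,"dy":0,"dz":6,"rx":0,"ry":0,"rz":0},{"claw":28,"dx":0,"dy":0,"dz":2,"rx":0,"ry":0,"rz":0},{"claw":28,"dx":0,"dy":0,"dz":0,"rx":0,"ry":0,"rz":0},{"claw":28,"dx":0,"dy":0,"dz":0,"rx":0,"ry":0,"rz":0}]'; python3 go.py 487.9 274.3 38.5 3.1416 0 0.509; python3 -m handwheel '[{"claw":13,"dx":0,"dy":0,"dz":0,"rx":0,"ry":0,"rz":0},{"claw":13,"dx":0,"dy":0,"dz":0,"rx":0,"ry":0,"rz":0},{"claw":13,"dx":0,"dy":0,"dz":0,"rx":0,"ry":0,"rz":0},{"claw":13,"dx":0,"dy":0,"dz":0,"rx":0,"ry":0,"rz":0}]'
```

```text
time: 12.2
tool_pos: [488.9, 274.7, 40.1]
tcp_rot: [3.142, -0.001, 0.509]
contact_force: [0.6, 0.3, -0.8]
grip_width: 27.8
t 12.2 pos [488.9 274.7  40.1] rpy [ 3.142e+00 -1.000e-03  5.090e-01] F [ 0.6  0.3 -0.8] w 27.8 q [0.38 0.62 1.65 0.   0.88 1.44]
tool shift [-1.1 -0.1  1.6]
rotvec [ 0.    -0.001 -0.   ]
time: 12.6
tool_pos: [488.5, 274.9, 40.1]
tcp_rot: [-3.141, -0.0, 0.509]
contact_force: [-1.0, 2.9, 2.7]
grip_width: 13.0
```

About 3 N from the outer finger touching first, so I nudge the tool outward and close.

```bash
python3 -m handwheel '[{"claw":13,"dx":0,"dy":-0.8,"dz":0.8,"rx":0,"ry":0,"rz":0},{"claw":13,"dx":0,"dy":-0.7,"dz":0,"rx":0,"ry":0,"rz":0},{"claw":13,"dx":0,"dy":0,"dz":0,"rx":0,"ry":0,"rz":0}]';python3 -m handwheel '[{"claw":0,"dx":0,"dy":0,"dz":0,"rx":0,"ry":0,"rz":0},{"claw":0,"dx":0,"dy":0,"dz":0,"rx":0,"ry":0,"rz":0},{"claw":0,"dx":0,"dy":0,"dz":0,"rx":0,"ry":0,"rz":0},{"claw":0,"dx":0,"dy":0,"dz":0,"rx":0,"ry":0,"rz":0}]'; python3 go.py 487.9 274.3 38.5 3.1416 0 0.509
```

```text
time: 12.9
tool_pos: [487.9, 275.9, 38.9]
tcp_rot: [3.142, 0.0, 0.509]
contact_force: [-0.3, 0.2, 0.4]
grip_width: 13.0
time: 13.3
tool_pos: [487.9, 275.9, 39.0]
tcp_rot: [-3.141, 0.0, 0.509]
contact_force: [0.0, 2.2, -0.1]
grip_width: 9.8
t 13.3 pos [487.9 275.9  39. ] rpy [-3.141  0.     0.509] F [ 0.   2.2 -0.1] w 9.8 q [0.38 0.62 1.65 0.   0.88 1.44]
tool shift [-0.8  1.4  0.5]
rotvec [-0.  0. -0.]
```

Gripped at 9.8 mm with only a 2 N side load. Peeling about the far corner (pivot at tool (14, 123, 11) mm): the first 0.14 rad.

```bash
python3 -m handwheel '[{"claw":0,"dx":0,"dy":0.25,"dz":-1.7,"rx":0.014,"ry":0,"rz":0},{"claw":0,"dx":0,"dy":0.35,"dz":-3.4,"rx":0.028,"ry":0,"rz":0},{"claw":0,"dx":0,"dy":0.35,"dz":-3.4,"rx":0.028,"ry":0,"rz":0},{"claw":0,"dx":0,"dy":0.35,"dz":-3.4,"rx":0.028,"ry":0,"rz":0},{"claw":0,"dx":0,"dy":0.35,"dz":-3.4,"rx":0.028,"ry":0,"rz":0},{"claw":0,"dx":0,"dy":0.15,"dz":-1.7,"rx":0.014,"ry":0,"rz":0},{"claw":0,"dx":0,"dy":0,"dz":0,"rx":0,"ry":0,"rz":0}]'; python3 go.py 487.9 274.3 38.5
```

```text
time: 14.0
tool_pos: [489.7, 273.0, 56.1]
tcp_rot: [-3.001, -0.001, 0.508]
contact_force: [0.6, -0.8, -0.5]
grip_width: 9.7
t 14.0 pos [489.7 273.   56.1] rpy [-3.001e+00 -1.000e-03  5.080e-01] F [ 0.6 -0.8 -0.5] w 9.7 q [0.29 0.6  1.63 0.17 0.95 1.25]
tool shift [-1.   0.4 17.7]
```

```bash
python3 -m handwheel '[{"claw":0,"dx":0,"dy":0.25,"dz":-1.7,"rx":0.014,"ry":0,"rz":0},{"claw":0,"dx":0,"dy":0.35,"dz":-3.4,"rx":0.028,"ry":0,"rz":0},{"claw":0,"dx":0,"dy":0.35,"dz":-3.4,"rx":0.028,"ry":0,"rz":0},{"claw":0,"dx":0,"dy":0.35,"dz":-3.4,"rx":0.028,"ry":0,"rz":0},{"claw":0,"dx":0,"dy":0.35,"dz":-3.4,"rx":0.028,"ry":0,"rz":0},{"claw":0,"dx":0,"dy":0.35,"dz":-3.4,"rx":0.028,"ry":0,"rz":0},{"claw":0,"dx":0,"dy":0.15,"dz":-1.7,"rx":0.014,"ry":0,"rz":0},{"claw":0,"dx":0,"dy":0,"dz":0,"rx":0,"ry":0,"rz":0}]'; python3 go.py 487.9 274.3 38.5
python3 - <<'E'
from meas import *
b=snap('side','s4')
f=lambda c,x,y,w,h,s:cv2.resize(np.clip(c['frame'][y:y+h,x:x+w,::-1]*1.6,0,255).astype(np.uint8),(w*s,h*s),interpolation=cv2.INTER_CUBIC)
cv2.imwrite('pics/c6.png',f(b,215,130,90,80,7))
E
```

```text
time: 14.8
tool_pos: [492.7, 267.6, 75.5]
tcp_rot: [-2.833, -0.0, 0.508]
contact_force: [0.5, -1.1, -1.4]
grip_width: 9.7
t 14.8 pos [492.7 267.6  75.5] rpy [-2.833 -0.     0.508] F [ 0.5 -1.1 -1.4] w 9.7 q [0.19 0.6  1.6  0.34 1.06 1.07]
tool shift [-1.   3.4 37.7]
```

View pics/c6.png

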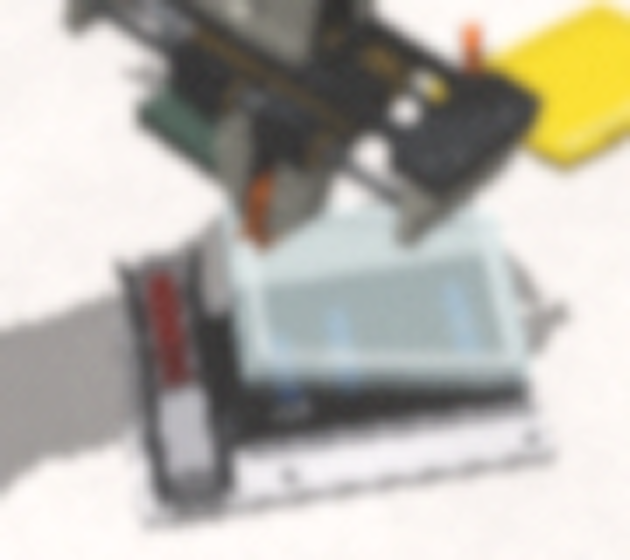

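The tab corner is up with the far corner still down (cover edge tilted at crop (370,290)). The tray and pins stay in the nest, the bar stays in its slots (crop (180,390)), and the load is just the cover. Now lifting clear, gently at first.

```bash
python3 -m handwheel '[{"claw":0,"dx":0,"dy":-0.6,"dz":-1.9,"rx":0,"ry":0,"rz":0},{"claw":0,"dx":0,"dy":-0.9,"dz":-2.9,"rx":0,"ry":0,"rz":0},{"claw":0,"dx":0,"dy":-1.2,"dz":-3.8,"rx":0,"ry":0,"rz":0},{"claw":0,"dx":0,"dy":-1.5,"dz":-4.8,"rx":0,"ry":0,"rz":0},{"claw":0,"dx":0,"dy":-1.5,"dz":-4.8,"rx":0,"ry":0,"rz":0}]';python3 -m handwheel '[{"claw":0,"dx":0,"dy":-2.4,"dz":-7.6,"rx":0,"ry":0,"rz":0},{"claw":0,"dx":0,"dy":-4,"dz":-12.4,"rx":0,"ry":0,"rz":0},{"claw":0,"dx":0,"dy":-5,"dz":-16,"rx":0,"ry":0,"rz":0},{"claw":0,"dx":0,"dy":-5,"dz":-16,"rx":0,"ry":0,"rz":0},{"claw":0,"dx":0,"dy":-5,"dz":-16,"rx":0,"ry":0,"rz":0},{"claw":0,"dx":0,"dy":-5,"dz":-16,"rx":0,"ry":0,"rz":0},{"claw":0,"dx":0,"dy":-3,"dz":-10,"rx":0,"ry":0,"rz":0},{"claw":0,"dx":0,"dy":0,"dz":0,"rx":0,"ry":0,"rz":0}]'; python3 go.py 492 267 190 3.1416 0 0.509;python3 - <<'E'
from meas import *
b=snap('side','s5')
f=lambda c,x,y,w,h,s:cv2.resize(np.clip(c['frame'][y:y+h,x:x+w,::-1]*1.6,0,255).astype(np.uint8),(w*s,h*s),interpolation=cv2.INTER_CUBIC)
cv2.imwrite('pics/c7.png',f(b,205,90,110,120,5))
E
```

```text
time: 15.35
tool_pos: [492.5, 268.1, 95.1]
tcp_rot: [-2.834, -0.001, 0.509]
contact_force: [0.3, 0.7, -1.2]
grip_width: 9.7
time: 16.15
tool_pos: [493.4, 267.6, 194.9]
tcp_rot: [-2.835, -0.004, 0.509]
contact_force: [1.2, 0.3, -0.6]
grip_width: 9.6
t 16.15 pos [493.4 267.6 194.9] rpy [-2.835 -0.004  0.509] F [ 1.2  0.3 -0.6] w 9.6 q [0.19 0.46 1.47 0.3  1.32 1.16]
tool shift [-1.5  1.3  4.7]
rotvec [-0.307 -0.004  0.   ]
```

View pics/c7.png

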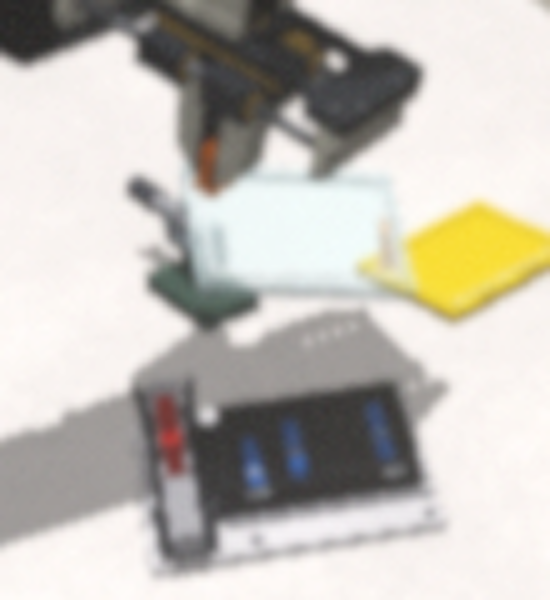

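All three pins are in the tray, the bar is seated, and the cover hangs free. Levelling it, then carrying it to the mat (cover centre lies (+31, −42.6) mm from the TCP, so the TCP target is (483, −189, 156)).

```bash
python3 -m handwheel '[{"claw":0,"dx":0,"dy":0,"dz":0,"rx":-0.03,"ry":0,"rz":0},{"claw":0,"dx":0,"dy":0,"dz":0,"rx":-0.06,"ry":0,"rz":0},{"claw":0,"dx":0,"dy":0,"dz":0,"rx":-0.07,"ry":0,"rz":0},{"claw":0,"dx":0,"dy":0,"dz":0,"rx":-0.07,"ry":0,"rz":0},{"claw":0,"dx":0,"dy":0,"dz":0,"rx":-0.05,"ry":0,"rz":0},{"claw":0,"dx":0,"dy":0,"dz":0,"rx":-0.027,"ry":0,"rz":0},{"claw":0,"dx":0,"dy":0,"dz":0,"rx":0,"ry":0,"rz":0},{"claw":0,"dx":0,"dy":0,"dz":0,"rx":0,"ry":0,"rz":0}]'; python3 go.py 483 -189 190 3.1416 0 0.509
python3 -m handwheel '[{"claw":0,"dx":-5,"dy":8.5,"dz":0,"rx":0,"ry":0,"rz":0},{"claw":0,"dx":-10,"dy":17,"dz":0,"rx":0,"ry":0,"rz":0},{"claw":0,"dx":-14,"dy":24,"dz":0,"rx":0,"ry":0,"rz":0},{"claw":0,"dx":-14,"dy":24,"dz":0,"rx":0,"ry":0,"rz":0},{"claw":0,"dx":-14,"dy":24,"dz":0,"rx":0,"ry":0,"rz":0},{"claw":0,"dx":-14,"dy":24,"dz":0,"rx":0,"ry":0,"rz":0},{"claw":0,"dx":-14,"dy":24,"dz":0,"rx":0,"ry":0,"rz":0},{"claw":0,"dx":-14,"dy":24,"dz":0,"rx":0,"ry":0,"rz":0},{"claw":0,"dx":-14,"dy":24,"dz":0,"rx":0,"ry":0,"rz":0},{"claw":0,"dx":-14,"dy":24,"dz":0,"rx":0,"ry":0,"rz":0}]' >/dev/null; python3 go.py 483 -189 156 3.1416 0 0.509
```

```text
time: 17.0
tool_pos: [492.4, 267.4, 192.5]
tcp_rot: [-3.14, 0.001, 0.509]
contact_force: [0.1, 0.9, -1.3]
grip_width: 10.1
t 17.0 pos [492.4 267.4 192.5] rpy [-3.14e+00  1.00e-03  5.09e-01] F [ 0.1  0.9 -1.3] w 10.1 q [0.36 0.44 1.48 0.   1.23 1.42]
tool shift [-230.7  394.     2. ]
rotvec [-0.002  0.001  0.   ]
t 18.0 pos [487.3  13.4 192.7] rpy [-3.14  -0.     0.507] F [ 0.1 -0.1 -0.6] w 9.6 q [-0.13  0.31  1.68  0.    1.16  0.93]
tool shift [-102.1  174.8   36.5]
rotvec [-0.001 -0.    -0.002]
```

```bash
python3 -m handwheel '[{"claw":0,"dx":-14,"dy":24,"dz":2,"rx":0,"ry":0,"rz":0},{"claw":0,"dx":-14,"dy":24,"dz":3,"rx":0,"ry":0,"rz":0},{"claw":0,"dx":-14,"dy":24,"dz":5,"rx":0,"ry":0,"rz":0},{"claw":0,"dx":-14,"dy":24,"dz":6,"rx":0,"ry":0,"rz":0},{"claw":0,"dx":-14,"dy":24,"dz":6,"rx":0,"ry":0,"rz":0},{"claw":0,"dx":-11,"dy":19,"dz":6,"rx":0,"ry":0,"rz":0},{"claw":0,"dx":-8,"dy":13,"dz":5,"rx":0,"ry":0,"rz":0},{"claw":0,"dx":-4,"dy":7,"dz":3,"rx":0,"ry":0,"rz":0},{"claw":0,"dx":0,"dy":0,"dz":0,"rx":0,"ry":0,"rz":0},{"claw":0,"dx":0,"dy":0,"dz":0,"rx":0,"ry":0,"rz":0}]' >/dev/null; python3 go.py 483 -189 156 3.1416 0 0.509
```

```text
t 19.0 pos [ 483.8 -168.1  156.6] rpy [-3.14  -0.     0.509] F [ 0.8  0.2 -0.6] w 9.6 q [-0.48  0.39  1.66  0.    1.09  0.58]
tool shift [-10.9  17.9   0.6]
rotvec [-0.001 -0.    -0.   ]
```

```bash
python3 -m handwheel '[{"claw":0,"dx":-4,"dy":6,"dz":0.6,"rx":0,"ry":0,"rz":0},{"claw":0,"dx":-4,"dy":7,"dz":0,"rx":0,"ry":0,"rz":0},{"claw":0,"dx":-2.9,"dy":4.9,"dz":0,"rx":0,"ry":0,"rz":0},{"claw":0,"dx":0,"dy":0,"dz":0,"rx":0,"ry":0,"rz":0},{"claw":0,"dx":0,"dy":0,"dz":0,"rx":0,"ry":0,"rz":0},{"claw":0,"dx":0,"dy":0,"dz":0,"rx":0,"ry":0,"rz":0}]' >/dev/null; python3 go.py 483 -189 156 3.1416 0 0.509;python3 - <<'E'
from meas import *
b=snap('side','s6');a=snap('top','t6')
f=lambda c,x,y,w,h,s:cv2.resize(np.clip(c['frame'][y:y+h,x:x+w,::-1]*1.6,0,255).astype(np.uint8),(int(w*s),int(h*s)),interpolation=cv2.INTER_CUBIC)
cv2.imwrite('pics/c8.png',np.hstack([f(b,215,130,220,270,2.2),f(a,205,130,130,270,2.2)]))
c,s=np.cos(-.277),np.sin(-.277);o=np.array([483+31,-189-42.6,145])
print('pred cover corners side',[proj(b,o+[c*x-s*y,s*x+c*y,0]).round(0).tolist() for x,y in((-59,49),(59,49),(59,-49),(-59,-49))])
E
```

```text
t 19.6 pos [ 483.  -189.3  155.9] rpy [-3.14  -0.     0.509] F [-0.2  0.1 -1. ] w 9.7 q [-0.52  0.4   1.65  0.    1.1   0.54]
tool shift [ 0.1 -0.3 -0.1]
rotvec [-0.001 -0.    -0.   ]
pred cover corners side [[318.0, 233.0], [372.0, 223.0], [388.0, 255.0], [330.0, 266.0]]
```

View pics/c8.png

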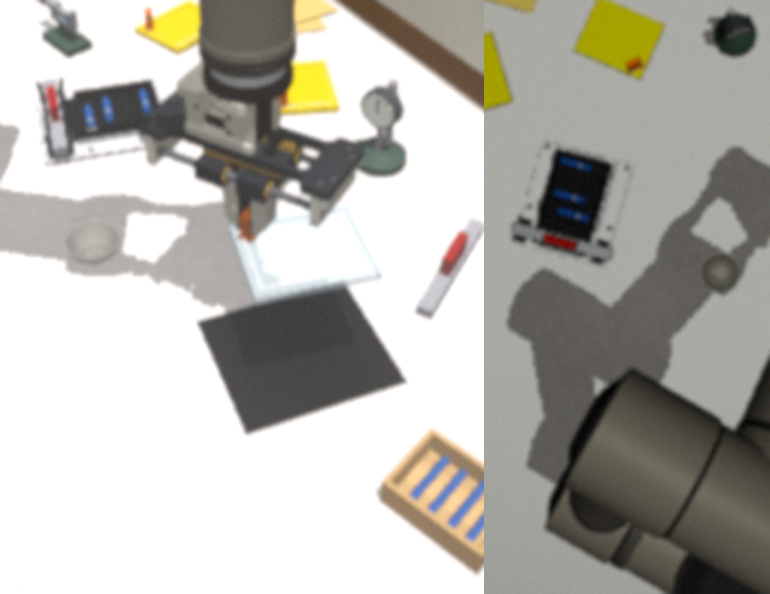

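The final view shows the cover's corners at (320,235), (374,225), (388,255) and (332,266). The level cover at 145 mm over the mat's middle was predicted at (318,233), (372,223), (388,255) and (330,266). The bar is seated across the flange and the three pins are in the tray. Handing in.

```bash
python3 -c "
from plant import bot
print(bot.close_job()); o=bot.get_obs(); print(o['time'],o['grip_width'],o['tool_pos'])"
```

```text
the job is handed in; nothing more can be done
None
the job is handed in; nothing more can be done
```

The job is done and handed in at about 19.7 s; no verdict is reported. I laid the bar nearest the base in both slots and released it. I then pinched the orange tab, tilted the cover about 0.31 rad about its far corner, lifted it clear, levelled it and carried it to the mat. The arm finished still holding the cover there.

**Bar:** it touched down at the expected slot height with about 10 N of force change. The last pictures show it still across the tray flange in both slots.

**Tray and pins:** the tray is down in the nest with all three pins in it, and I saw no pin on the cover. The wrist force never read above about 7 N at the points I checked.

**Cover:** it is level, with its plate about 145 mm above the bench. Its four corners appear within about 2 px (roughly 4 mm) of where they should be over the mat's middle.

**Disagreements:**
- The two cameras put the mat's middle 2 to 3 mm apart.
- The tab sat about 1.5 mm from where I measured it. That gave a 3 N touch from one finger before I re-centred and closed.
- The arm hid the mat from the top camera at the end, so the final cover check rests on the side camera alone.

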